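Make room for a bottle in the graded row

ROBOT

A 6-joint arm with a two-finger parallel gripper is mounted at the origin on the work surface. World frame = base frame: x ahead of the robot, y to its left, z up, the work surface at z = 0. Lengths are in m, angles in rad, forces in N, time in s.
With the tool pointing down it reaches from about 0.375 to 0.975 m from the base axis. Payload 3.8 kg.
Tool frame: the origin (TCP) lies midway between the tips of the shut fingers; the grasp point (between the pads) lies 19 mm behind it; z points along the fingers, y is the direction in which the jaws open and shut (so a half turn about z gives the same grasp; the last joint's range is limited). The gripper opens to 85 mm and grips with 20 to 120 N. Pads are 22 mm wide; open, the fingers measure 114 mm over their backs; the gripper's body (76 mm by 85 mm) begins 54 mm behind the grasp point. The pads swing forward as they close: fully open they stand 13 mm farther back than shut.
Start: joints at [1.262, 0.264, 1.604, -0, 1.274, -0.037], TCP at [0.181, 0.65, 0.231] pointing down, gripper open.
Joint ranges: [-2.63, 2.63], [-0.94, 2.18], [0.31, 2.57], [-1.31, 4.45], [0, 2.66], [-2.55, 2.55]. Speed limits (rad/s): [2.57, 2.57, 3.14, 3.14, 3.14, 3.14].

INTERFACE

Orientations are given as a rotation vector (axis times angle).
In Python, from workcell import bot gives the robot as it stands. The module is installed in compiled form; this text tells all that it offers.
- The arm moves only by the tool play_rows, never from a script. Its argument "series" is a list of rows, each an object with "translation": the shift along the tool's x, y, z in m, a list of three; "spin": the turn about the tool's z in units of 5 degrees (1.0 is 5 degrees). In form: [{"translation": [dx, dy, dz], "spin": spin}, ...]. A call has 1 to 5 rows; each row shifts and turns the commanded pose from where the row before left it, along the tool's axes as they then stand; what a row does not reach is not made up. A row lasts 1/10 s, in which the tool goes at most 50 mm and 8.59 degrees, less where a joint would pass 70% of its speed; a pose out of reach is approached as far as the arm can. A call is refused whole if a number of a shift passes 0.05 or a number of a turn 1, either way. A call with a gripper value outside its range is refused whole. "jaw" is the gripper's target within -1 to 1 (fully open at 1, half-way at 0, shut at -1), set as the call begins (left out, the last holds). The fingers move at their own pace and stop on an object; "force" is the grip in N (left out, the last holds). Time passes only in rows, so rows that do not move let the fingers close. It gives the time, the measured TCP pose, the force and the opening at its end, in the units of the state.
- bot.read_state(): the state, without advancing time (a new reading comes with each control period).
- bot.read_camera(name): name is "scene" or "top"; returns the picture (400x640x3 uint8, blue, green, red); there is no depth.
- bot.get_calibration(name): a dict with "fov_y" (degrees; the focal length in pixels is half the picture's height over the tangent of half this angle, whatever the lens; pixels are square), "cx", "cy" (the principal point, pixels), "R" (3x3) and "t" (3): a world point X has camera coordinates R X + t. Camera axes: x right, y down, z forward; pixel columns grow to the right and rows downward; lengths in m; the calibration is good to about 2 mm. A picture is of the moment at which its call begins. get_calibration takes no time and is no camera call.
- bot.finish_job(): hands the job in, once; it reports no verdict.
The state is a dict: "time": time; "q": joint angles; "joint_vel": joint speeds; "joint_torque": joint torques, N m; "tool_pos": TCP position; "tcp_rot": TCP orientation; "wrist_force": force on the tool from outside, world axes, zero at the start; "torque": the same for the moment, N m; "width": opening from 0.0 (shut) to 1.0 (fully open).
Only numpy, scipy, OpenCV 4.12 (cv2) and the standard library are available. Lean on these libraries where they do the work, as an engineer would, in place of code of your own. Each camera call takes 0.05 s, during which the arm holds its last target. There are 200 camera calls.

TASK

On the bench a low metal tray holds a tight row of three square blue-capped bottles, graded by height. Slide the bottles apart inside the tray, without lifting them out or toppling them, to open a gap between the tallest and the middle one; then stand the spare square bottle from the bench upright in that gap, so that all four stand in the tray in order of height.

Things in the scene. Friction and masses are not known exactly. Their poses are not given: they have to be found in the camera images.
- spare: Square white bottle to insert, alone on the bench beside the row (the round glass one is not wanted). Body 60 x 60 mm, 54 mm high, flat shoulder; on it a neck 30 mm wide, 8 mm high, then a fixed round blue cap 36 mm wide, 26 mm high: grip the cap from above, fingertips above the shoulder. 88 mm in all, 0.2 kg. Origin: centre of underside; z up, x and y square to its sides.
- tall: Tallest of the row, at either end of it: same 60 x 60 mm build, neck, cap and origin as the spare, but body 66 mm high, 100 mm in all, 0.2 kg. At least 78 mm of empty tray lie beyond it, so it can be slid away along the row, held by its cap; the smooth tray lets the bottles slide easily (friction about 0.15).
- mid: Middle one of the row, practically touching both others: same build and origin, body 42 mm high, 76 mm in all, 0.16 kg. The line from it to the tall one is the tray's long direction and centre line. The fixed tray's floor is 6 mm above the bench, its channel 72 mm wide and 372 mm long inside, its rim 18 mm above the bench.
- small: Smallest of the row, at the end away from the tall one: same build and origin, body 30 mm high, 64 mm in all, 0.12 kg. At least 78 mm of empty tray lie beyond it too.
Not all that is in view belongs to the job. What is shaped like the spare but red is not meant.

How it is judged:
On the way:
1. the gap between the tallest and the middle bottle is opened to a bottle's width, while the spare is not yet in the tray (horizontal distance between tall and mid above 0.112 m and (height (world z) of spare below 0.003 m or height (world z) of spare above 0.02 m)), for 0.2 s.
At the end, for the whole second after the job is handed in: The spare stands between the tall and the middle bottle (centre within 165 mm of each, theirs over 114 mm apart), the small one still beyond the middle one; all four stand on the tray floor (underside 3 to 12 mm above the bench), upright within 0.15 rad and at rest (height (world z) of tall between 0.003 and 0.012 m and angle between each of tall, mid, small, spare's own z axis and vertical below 0.15 rad and linear speed of each of tall, mid, small, spare below 0.02 m/s and height (world z) of mid between 0.003 and 0.012 m and height (world z) of small between 0.003 and 0.012 m and height (world z) of spare between 0.003 and 0.012 m and horizontal distance between tall and mid above 0.114 m and horizontal distance between spare and tall below 0.165 m and horizontal distance between spare and mid below 0.165 m and horizontal distance between small and spare above 0.11 m and horizontal distance between small and tall above 0.168 m); the robot touches nothing.
It fails at once if a bottle of the row is lifted out of the tray (underside more than 40 mm above the bench) or toppled (tilted over 0.6 rad) (height (world z) of any of tall, mid, small above 0.04 m or angle between any of tall, mid, small's own z axis and vertical above 0.6 rad).
It also fails if it takes over 48 s, if anything falls off the work surface, if the arm or the gripper's body presses on something with over 40 N, if the wrist force passes 120 N, or if a joint passes its speed limit or range.

## Working session

There is one attempt and no reset: what is moved stays moved. The work goes in short steps, Python scripts to look and compute and a tool call to move; the robot and the scene stay as the last step left them, time stands still between calls to the robot, and variables do not carry over. Pictures are saved under pics/ and viewed, about 8 in all and at most 12, crops included, and the job is handed in when it is done.

Besides the shell and the picture viewer there is one more tool, called after ">>>" as a command line: name --argument value ..., lists and objects as JSON in quotes. play_rows: Moves the arm, as the interface text tells. Its arguments: {"type":"object","properties":{"series":{"type":"array","items":{"type":"object","properties":{"translation":{"type":"array","items":{"type":"number"}},"spin":{"type":"number"}}}},"jaw":{"type":"number"},"force":{"type":"number"}},"required":["series"]}

```bash
mkdir -p pics; cat > h.py <<'E'
import numpy as np, cv2
from workcell import bot
def cal(n):
    c=bot.get_calibration(n); f=200/np.tan(np.radians(c["fov_y"])/2)
    return f,c["cx"],c["cy"],np.array(c["R"]),np.array(c["t"])
def ray(n,u,v,z):
    f,cx,cy,R,t=cal(n); d=R.T@np.array([(u-cx)/f,(v-cy)/f,1]); o=-R.T@t
    return o+d*(z-o[2])/d[2]
def proj(n,X):
    f,cx,cy,R,t=cal(n); p=R@np.array(X)+t; return f*p[0]/p[2]+cx, f*p[1]/p[2]+cy
E
python3 - <<'E'
from h import *
for n in("scene","top"):
    cv2.imwrite(f"pics/{n}0.png",bot.read_camera(n)); print(n,cal(n), -cal(n)[3].T@cal(n)[4], bot.get_calibration(n).keys())
s=bot.read_state();print(s)
E
```

```text
scene (np.float64(452.15289085004787), 309.1317264992373, 195.29630973406634, array([[-0.65215065,  0.75795187, -0.01443962],
       [ 0.57992766,  0.4865281 , -0.65343272],
       [-0.48824527, -0.43451051, -0.75684686]]), array([ 0.33663173, -0.24874646,  1.16941381])) [0.93475032 0.37399408 0.72738893] dict_keys(['fov_y', 'cx', 'cy', 'R', 't'])
top (np.float64(405.3789393038709), 325.14367023204005, 201.0567203764362, array([[ 0.00754023, -0.9999171 , -0.0104371 ],
       [-0.98681857, -0.00575334, -0.16172821],
       [ 0.16165476,  0.01151899, -0.98678014]]), array([-0.02090773,  0.4619916 ,  0.80544419])) [ 0.32585565 -0.02752591  0.86929519] dict_keys(['fov_y', 'cx', 'cy', 'R', 't'])
{'time': 0.1, 'q': array([ 1.26205298e+00,  2.64686746e-01,  1.60524821e+00,  2.27815448e-05,
        1.27369747e+00, -3.69374074e-02]), 'joint_vel': array([-4.99580421e-04, -1.96387728e-03, -3.75731294e-03,  1.26115197e-04,
       -2.52143493e-03, -7.85796374e-05]), 'joint_torque': array([ 9.49440546e-04, -5.16713226e+01, -3.68586302e+01,  5.25809617e-05,
        6.53111390e-03,  1.21113368e-05]), 'tool_pos': array([0.18103534, 0.64958139, 0.23007468]), 'tcp_rot': array([-0.42559848, -3.11225346,  0.00315007]), 'wrist_force': array([ 0.60695919, -0.17221028,  0.02378175]), 'torque': array([ 0.02543203,  0.0221642 , -0.00881772]), 'width': 0.9978335480292456}
```

View pics/scene0.png

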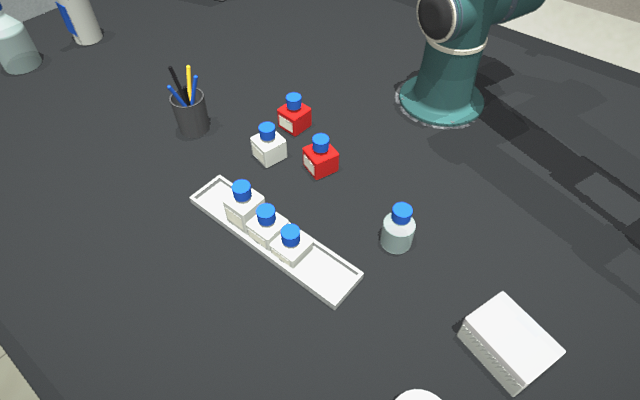

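View pics/top0.png

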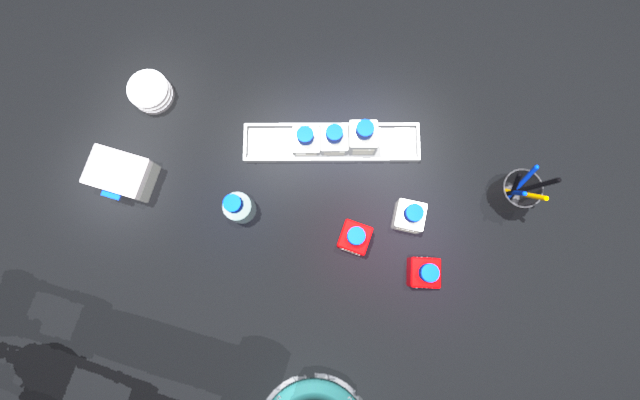

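The scene view has the row at caps (242,188), (265,214) and (290,235), running tall, mid, small, and a white square bottle at (268,140). The top view shows the tall cap at (365,129), mid at (335,133), small at (305,135). 

Candidates for the spare in the top view:
- White square bottle at (414,213)
- Red ones at (356,236) and (430,273)
- Round glass one at (233,204)

The white square bottle fits the description. I'll confirm it in a crop and measure.

```bash
cat > m.py <<'E'
from h import *
def caps(n,im=None,save=None):
    im=bot.read_camera(n) if im is None else im
    hsv=cv2.cvtColor(im,cv2.COLOR_BGR2HSV)
    m=cv2.inRange(hsv,(98,150,60),(115,255,255))
    k,l,st,c=cv2.connectedComponentsWithStats(m)
    return im,[(c[i].round(1),st[i,4],st[i,:4]) for i in range(1,k) if st[i,4]>60]
E
python3 - <<'E'
from m import *
for n in("top","scene"):
    im,c=caps(n,cv2.imread(f"pics/{n}0.png"))
    for x in c: print(n,x[0],x[1],x[2],[ray(n,*x[0],z)[:2].round(4) for z in(.075,.093,.069,.057)])
im=cv2.imread("pics/top0.png")[100:300,230:450]
cv2.imwrite("pics/crop0.png",cv2.resize(im,None,fx=3,fy=3,interpolation=2)[:600])
E
```

```text
top [523.9 182. ] 220 [508 165  31  33] [array([ 0.4967, -0.4136]), array([ 0.4929, -0.4049]), array([ 0.498 , -0.4166]), array([ 0.5006, -0.4224])]
scene [66.  18.5] 179 [56  2 21 33] [array([ 0.4532, -0.9905]), array([ 0.4665, -0.9528]), array([ 0.4488, -1.003 ]), array([ 0.4399, -1.0281])]
scene [193.4  89.4] 100 [190  75   8  30] [array([ 0.4378, -0.4331]), array([ 0.4515, -0.4109]), array([ 0.4332, -0.4406]), array([ 0.4241, -0.4554])]
scene [176.4  95.6] 95 [167  85  20  21] [array([ 0.4795, -0.4454]), array([ 0.492 , -0.4228]), array([ 0.4753, -0.4529]), array([ 0.4669, -0.468 ])]
scene [293.3 100.3] 232 [286  92  16  18] [array([ 0.3159, -0.2196]), array([ 0.333 , -0.2032]), array([ 0.3102, -0.2251]), array([ 0.2988, -0.236 ])]
scene [266.6 130.5] 266 [258 122  17  19] [array([ 0.432 , -0.1933]), array([ 0.4459, -0.1777]), array([ 0.4274, -0.1985]), array([ 0.4182, -0.209 ])]
scene [320.1 142.2] 283 [312 133  17  20] [array([ 0.3862, -0.0797]), array([ 0.4013, -0.0672]), array([ 0.3811, -0.0839]), array([ 0.3711, -0.0923])]
scene [241.4 189.7] 353 [232 179  19  23] [array([ 0.5872, -0.1102]), array([ 0.5968, -0.0968]), array([ 0.584 , -0.1146]), array([ 0.5776, -0.1235])]
scene [265.7 213.9] 353 [256 203  19  23] [array([ 0.5997, -0.0324]), array([ 0.609 , -0.0211]), array([ 0.5967, -0.0361]), array([ 0.5905, -0.0436])]
scene [401.4 212.6] 385 [392 202  21  23] [array([0.4367, 0.1568]), array([0.4504, 0.1628]), array([0.4321, 0.1548]), array([0.423 , 0.1509])]
scene [290.1 234.7] 363 [281 223  19  24] [array([0.6056, 0.0338]), array([0.6147, 0.0432]), array([0.6026, 0.0307]), array([0.5965, 0.0244])]
```

View pics/crop0.png

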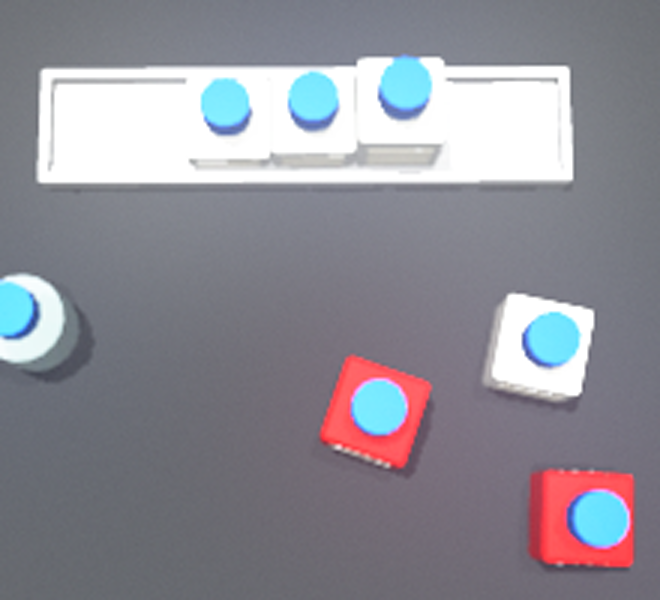

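The crop confirms it: the white square bottle with its blue cap at crop (552,338), full (414,212.7), is the spare. Its red look-alikes are beside it. The tray has its long side along the image columns.

```bash
python3 - <<'E'
from m import *
f=lambda u,v:(230+u/3,100+v/3)
for n,u,v,z in(("tall",406,84,.106),("mid",314,99,.082),("small",226,103,.070),("spare",552,338,.088),
 ("sp c1",511,293,.054),("sp c2",595,310,.054),("sp c3",578,400,.054),("sp c4",493,387,.054),
 ("tray",38,69,.018),("tray",572,67,.018),("tray",573,184,.018),("tray",37,184,.018)):
    print(n,ray("top",*f(u,v),z)[:2].round(4))
c={}
for n,u,v,z in(("tall",241.4,189.7,.093),("mid",265.7,213.9,.069),("small",290.1,234.7,.057),("spare",266.6,130.5,.075)):
    print("scene",n,ray("scene",u,v,z)[:2].round(4))
from scipy.spatial.transform import Rotation as Ro
print(Ro.from_rotvec(bot.read_state()["tcp_rot"]).as_matrix().round(3))
E
```

```text
tall [ 0.5968 -0.0965]
mid [ 0.5945 -0.0366]
small [0.5955 0.0236]
spare [ 0.432  -0.1909]
sp c1 [ 0.4673 -0.1711]
sp c2 [ 0.456  -0.2276]
sp c3 [ 0.3949 -0.2142]
sp c4 [ 0.4033 -0.1576]
tray [0.6385 0.1654]
tray [ 0.6414 -0.2257]
tray [ 0.5534 -0.2237]
tray [0.5515 0.1626]
scene tall [ 0.5968 -0.0968]
scene mid [ 0.5967 -0.0361]
scene small [0.5965 0.0244]
scene spare [ 0.432  -0.1933]
[[-0.963  0.268 -0.001]
 [ 0.268  0.963 -0.002]
 [ 0.    -0.002 -1.   ]]
```

>>> play_rows --series '[{"translation": [0,0,0],"spin": 1},{"translation": [0,0,0],"spin": 1},{"translation": [0,0,0],"spin": 1},{"translation": [0,0,0],"spin": 1},{"translation": [0,0,0],"spin": 1}]' --jaw 1 --force 40

```text
time: 0.6
tool_pos: [0.1811, 0.6498, 0.2305]
tcp_rot: [1.094, 2.945, -0.002]
wrist_force: [-0.2, -0.2, -0.1]
width: 0.999
```

>>> play_rows --series '[{"translation": [0,0,0],"spin": 1},{"translation": [0,0,0],"spin": 1},{"translation": [0,0,0],"spin": 1},{"translation": [0,0,0],"spin": 1},{"translation": [0,0,0],"spin": 1}]'

```text
time: 1.1
tool_pos: [0.1811, 0.6498, 0.2305]
tcp_rot: [1.706, 2.638, -0.002]
wrist_force: [-0.7, -0.2, 0.3]
width: 0.999
```

>>> play_rows --series '[{"translation": [0,0,0],"spin": 1},{"translation": [0,0,0],"spin": 1},{"translation": [0,0,0],"spin": 1},{"translation": [0,0,0],"spin": 1},{"translation": [0,0,0],"spin": 0.9}]'

```text
time: 1.6
tool_pos: [0.1811, 0.6498, 0.2305]
tcp_rot: [2.226, 2.216, -0.002]
wrist_force: [0.3, -0.2, -0.4]
width: 0.995
```

```bash
cat > s.py <<'E'
from h import *
from scipy.spatial.transform import Rotation as Ro
s=bot.read_state(); R=Ro.from_rotvec(s["tcp_rot"]).as_matrix()
print(round(s["time"],2),s["tool_pos"].round(4),"F",s["wrist_force"].round(1),"w",round(s["width"],3),"q",s["q"].round(2))
print(R.round(3).tolist(),"yaw of y deg",np.degrees(np.arctan2(R[1,1],R[0,1])).round(2))
E
python3 s.py
```

```text
1.6 [0.1811 0.6498 0.2305] F [ 0.3 -0.2 -0.4] w 0.995 q [1.26 0.26 1.6  0.   1.27 1.27]
[[0.005, 1.0, -0.0], [1.0, -0.005, -0.001], [-0.001, -0.0, -1.0]] yaw of y deg -0.27
```

>>> play_rows --series '[{"translation": [-0.0373,0.0208,0],"spin": 0},{"translation": [-0.0373,0.0208,0],"spin": 0},{"translation": [-0.0373,0.0208,0],"spin": 0},{"translation": [-0.0373,0.0208,0],"spin": 0},{"translation": [-0.0373,0.0208,0],"spin": 0}]'

```text
time: 2.1
tool_pos: [0.2853, 0.4618, 0.2307]
tcp_rot: [2.222, 2.22, -0.001]
wrist_force: [1.3, 0.7, -0.1]
width: 1.002
```

>>> play_rows --series '[{"translation": [-0.0373,0.0208,0],"spin": 0},{"translation": [-0.0373,0.0208,0],"spin": 0},{"translation": [-0.0373,0.0208,0],"spin": 0},{"translation": [-0.0373,0.0208,0],"spin": 0},{"translation": [-0.0373,0.0208,0],"spin": 0}]'

```text
time: 2.6
tool_pos: [0.389, 0.2752, 0.231]
tcp_rot: [-2.223, -2.22, 0.0]
wrist_force: [1.3, -0.4, -0.1]
width: 1.002
```

>>> play_rows --series '[{"translation": [-0.0373,0.0208,0],"spin": 0},{"translation": [-0.0373,0.0208,0],"spin": 0},{"translation": [-0.0373,0.0208,0],"spin": 0},{"translation": [-0.0373,0.0208,0],"spin": 0},{"translation": [-0.0373,0.0208,0],"spin": 0}]'

```text
time: 3.1
tool_pos: [0.4927, 0.0886, 0.231]
tcp_rot: [-2.223, -2.22, 0.0]
wrist_force: [0.6, 0.5, 0.3]
width: 1.002
```

>>> play_rows --series '[{"translation": [-0.0373,0.0208,0],"spin": 0},{"translation": [-0.0373,0.0208,0],"spin": 0},{"translation": [-0.0373,0.0208,0],"spin": 0},{"translation": [-0.0373,0.0208,0],"spin": 0},{"translation": [-0.0373,0.0208,0],"spin": 0}]'

```text
time: 3.6
tool_pos: [0.5965, -0.098, 0.2307]
tcp_rot: [-2.223, -2.219, 0.001]
wrist_force: [0.9, 0.3, 0.5]
width: 0.999
```

>>> play_rows --series '[{"translation": [0,0,0.025],"spin": 0},{"translation": [0,0,0.025],"spin": 0},{"translation": [0,0,0.025],"spin": 0},{"translation": [0,0,0.02],"spin": 0},{"translation": [0,0,0],"spin": 0}]'

```text
time: 4.1
tool_pos: [0.5929, -0.0957, 0.1319]
tcp_rot: [-2.218, -2.215, 0.007]
wrist_force: [-1.2, 0.7, -0.1]
width: 1.005
```

```bash
python3 s.py; python3 - <<'E'
from h import *
im=bot.read_camera("scene")
cv2.imwrite("pics/a.png",cv2.resize(im[100:300,130:350],None,fx=3,fy=3,interpolation=2))
E
```

```text
4.1 [ 0.5929 -0.0957  0.1319] F [-1.2  0.7 -0.1] w 1.005 q [-0.2   0.21  1.86 -0.    1.08 -0.2 ]
[[0.001, 1.0, -0.008], [1.0, -0.001, 0.002], [0.002, -0.008, -1.0]] yaw of y deg -0.08
```

View pics/a.png

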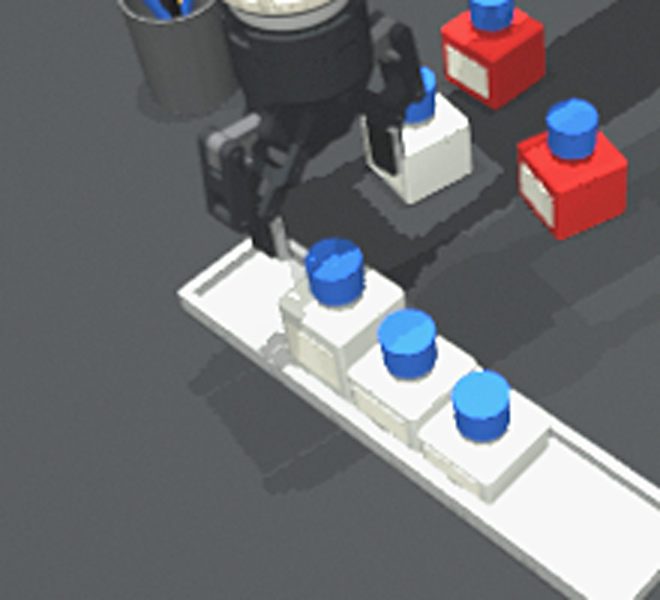

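The open fingers straddle the tall cap (crop 335,272) across the tray, and the spare's cap (crop 420,92) is clear. I'll descend next.

>>> play_rows --series '[{"translation": [0,0,0.02],"spin": 0},{"translation": [0,0,0.02],"spin": 0},{"translation": [0,0,0.014],"spin": 0},{"translation": [0,0,0],"spin": 0},{"translation": [0,0,0],"spin": 0}]'

```text
time: 4.65
tool_pos: [0.5968, -0.0964, 0.083]
tcp_rot: [2.222, 2.22, 0.001]
wrist_force: [0.8, 0.4, 0.5]
width: 1.001
```

```bash
python3 s.py
```

```text
4.65 [ 0.5968 -0.0964  0.083 ] F [0.8 0.4 0.5] w 1.001 q [-0.2   0.26  1.9  -0.    0.98 -0.2 ]
[[0.001, 1.0, 0.001], [1.0, -0.001, -0.0], [-0.0, 0.001, -1.0]] yaw of y deg -0.07
```

>>> play_rows --series '[{"translation": [0,0,0.006],"spin": 0},{"translation": [0,0,0],"spin": 0}]'

```text
time: 4.85
tool_pos: [0.5966, -0.0963, 0.0767]
tcp_rot: [2.222, 2.22, 0.001]
wrist_force: [-0.6, 0.0, -0.0]
width: 0.999
```

>>> play_rows --series '[{"translation": [0,0,0],"spin": 0},{"translation": [0,0,0],"spin": 0},{"translation": [0,0,0],"spin": 0},{"translation": [0,0,0],"spin": 0},{"translation": [0,0,0],"spin": 0}]' --jaw -1 --force 40

```text
time: 5.35
tool_pos: [0.5967, -0.0964, 0.0768]
tcp_rot: [2.222, 2.219, 0.001]
wrist_force: [-0.4, -0.6, 2.9]
width: 0.41
```

>>> play_rows --series '[{"translation": [0,0,0],"spin": 0},{"translation": [0,0,0],"spin": 0},{"translation": [0,0,0],"spin": 0}]'

```text
time: 5.65
tool_pos: [0.5967, -0.0964, 0.0768]
tcp_rot: [2.222, 2.219, 0.001]
wrist_force: [0.4, -0.2, 4.8]
width: 0.407
```

>>> play_rows --series '[{"translation": [-0.005,0,0],"spin": 0},{"translation": [-0.008,0,0],"spin": 0},{"translation": [-0.008,0,0],"spin": 0},{"translation": [-0.008,0,0],"spin": 0},{"translation": [-0.01,0,0],"spin": 0}]'

```text
time: 6.15
tool_pos: [0.5966, -0.1353, 0.0768]
tcp_rot: [2.223, 2.22, 0.002]
wrist_force: [-0.1, 2.5, 7.7]
width: 0.409
```

>>> play_rows --series '[{"translation": [-0.01,0,0],"spin": 0},{"translation": [-0.01,0,0],"spin": 0},{"translation": [-0.01,0,0],"spin": 0},{"translation": [-0.008,0,0],"spin": 0},{"translation": [0,0,0],"spin": 0}]'

```text
time: 6.65
tool_pos: [0.5966, -0.1748, 0.0768]
tcp_rot: [2.223, 2.218, -0.0]
wrist_force: [0.9, -2.3, 4.1]
width: 0.409
```

>>> play_rows --series '[{"translation": [0,0,0],"spin": 0},{"translation": [0,0,0],"spin": 0}]'

```text
time: 6.85
tool_pos: [0.5966, -0.1742, 0.0768]
tcp_rot: [2.222, 2.219, -0.0]
wrist_force: [0.3, -1.5, 5.7]
width: 0.413
```

>>> play_rows --series '[{"translation": [0,0,0],"spin": 0},{"translation": [0,0,0],"spin": 0},{"translation": [0,0,0],"spin": 0},{"translation": [0,0,0],"spin": 0},{"translation": [0,0,0],"spin": 0}]' --jaw 1

```text
time: 7.35
tool_pos: [0.5959, -0.1731, 0.0759]
tcp_rot: [-2.222, -2.22, 0.0]
wrist_force: [-0.1, 0.2, 0.4]
width: 1.004
```

>>> play_rows --series '[{"translation": [0,0,-0.02],"spin": 0},{"translation": [0,0,-0.04],"spin": 0},{"translation": [0,0,-0.04],"spin": 0},{"translation": [0,0,-0.03],"spin": 0}]'

```text
time: 7.75
tool_pos: [0.5969, -0.1735, 0.209]
tcp_rot: [2.221, 2.219, 0.002]
wrist_force: [0.3, -0.6, 0.4]
width: 0.999
```

```bash
python3 s.py; python3 - <<'E'
from m import *
for n in("top","scene"):
    im,c=caps(n)
    cv2.imwrite(f"pics/b_{n}.png",im)
    for x in c: print(n,x[0],x[1],[ray(n,*x[0],z)[:2].round(4) for z in(.075,.093,.069,.057)])
E
```

```text
7.75 [ 0.5969 -0.1735  0.209 ] F [ 0.3 -0.6  0.4] w 0.999 q [-0.32  0.18  1.75  0.    1.21 -0.32]
[[0.001, 1.0, 0.002], [1.0, -0.001, -0.001], [-0.001, 0.002, -1.0]] yaw of y deg -0.07
top [334.6 131.3] 145 [array([ 0.6005, -0.0365]), array([ 0.5943, -0.0363]), array([ 0.6026, -0.0366]), array([ 0.6067, -0.0367])]
top [110.  194.8] 108 [array([0.4662, 0.4126]), array([0.463 , 0.4026]), array([0.4672, 0.4159]), array([0.4693, 0.4225])]
top [231.  202.7] 188 [array([0.4516, 0.169 ]), array([0.4487, 0.1645]), array([0.4525, 0.1705]), array([0.4544, 0.1735])]
scene [66.1 18.5] 180 [array([ 0.453 , -0.9902]), array([ 0.4663, -0.9526]), array([ 0.4486, -1.0028]), array([ 0.4397, -1.0279])]
scene [293.3 100.6] 219 [array([ 0.3167, -0.2188]), array([ 0.3338, -0.2025]), array([ 0.311 , -0.2243]), array([ 0.2997, -0.2352])]
scene [266.6 130.3] 271 [array([ 0.4316, -0.1938]), array([ 0.4454, -0.1781]), array([ 0.4269, -0.199 ]), array([ 0.4177, -0.2094])]
scene [320.2 142.3] 280 [array([ 0.3863, -0.0794]), array([ 0.4014, -0.0669]), array([ 0.3813, -0.0835]), array([ 0.3712, -0.0919])]
scene [214.5 169.5] 337 [array([ 0.5844, -0.1913]), array([ 0.594 , -0.1757]), array([ 0.5811, -0.1965]), array([ 0.5747, -0.2069])]
scene [265.7 213.8] 354 [array([ 0.5996, -0.0325]), array([ 0.6088, -0.0213]), array([ 0.5965, -0.0363]), array([ 0.5903, -0.0437])]
scene [401.4 212.6] 386 [array([0.4367, 0.1568]), array([0.4504, 0.1628]), array([0.4321, 0.1548]), array([0.423 , 0.1509])]
scene [290.2 234.7] 361 [array([0.6055, 0.034 ]), array([0.6146, 0.0433]), array([0.6025, 0.0308]), array([0.5964, 0.0246])]
```

>>> play_rows --series '[{"translation": [-0.0037,-0.033,0],"spin": 0},{"translation": [-0.0037,-0.033,0],"spin": 0},{"translation": [-0.0037,-0.033,0],"spin": 0},{"translation": [-0.0037,-0.033,0],"spin": 0},{"translation": [-0.0037,-0.033,0],"spin": 0}]'

```text
time: 8.35
tool_pos: [0.4292, -0.1912, 0.205]
tcp_rot: [-2.221, -2.219, 0.001]
wrist_force: [0.4, -0.2, 0.5]
width: 1.0
```

>>> play_rows --series '[{"translation": [0,0,0],"spin": 1},{"translation": [0,0,0],"spin": 1},{"translation": [0,0,0.02],"spin": 0.2},{"translation": [0,0,0.03],"spin": 0},{"translation": [0,0,0.03],"spin": 0}]'

```text
time: 8.85
tool_pos: [0.431, -0.1916, 0.1252]
tcp_rot: [2.425, 1.996, 0.0]
wrist_force: [0.1, -0.7, -0.9]
width: 1.002
```

>>> play_rows --series '[{"translation": [0,0,0],"spin": 0},{"translation": [0,0,0],"spin": 0},{"translation": [0,0,0],"spin": 0}]'

```text
time: 9.15
tool_pos: [0.4322, -0.1921, 0.1277]
tcp_rot: [2.424, 1.996, 0.001]
wrist_force: [-0.2, 0.2, 1.4]
width: 0.998
```

```bash
python3 s.py; python3 - <<'E'
from m import *
n="scene"; im,c=caps(n)
for x in c: print(n,x[0],x[1],[ray(n,*x[0],z)[:2].round(4) for z in(.075,.093,.069,.057)])
cv2.imwrite("pics/c.png",cv2.resize(im[60:260,150:370],None,fx=3,fy=3,interpolation=2))
E
```

```text
9.15 [ 0.4322 -0.1921  0.1277] F [-0.2  0.2  1.4] w 0.998 q [-0.47 -0.03  2.13  0.    1.04 -0.28]
[[0.192, 0.981, 0.002], [0.981, -0.192, -0.001], [-0.001, 0.002, -1.0]] yaw of y deg -11.07
scene [66.1 18.5] 180 [array([ 0.453 , -0.9902]), array([ 0.4663, -0.9526]), array([ 0.4486, -1.0028]), array([ 0.4397, -1.0279])]
scene [193.4  89.2] 100 [array([ 0.4373, -0.4338]), array([ 0.451 , -0.4115]), array([ 0.4327, -0.4412]), array([ 0.4235, -0.4561])]
scene [176.4  95.6] 95 [array([ 0.4795, -0.4454]), array([ 0.492 , -0.4228]), array([ 0.4753, -0.4529]), array([ 0.4669, -0.468 ])]
scene [293.7 100.5] 221 [array([ 0.3158, -0.2184]), array([ 0.3329, -0.202 ]), array([ 0.3102, -0.2238]), array([ 0.2988, -0.2347])]
scene [266.7 130.6] 263 [array([ 0.4321, -0.1929]), array([ 0.446 , -0.1773]), array([ 0.4275, -0.1981]), array([ 0.4183, -0.2086])]
scene [320.2 142.2] 283 [array([ 0.3861, -0.0796]), array([ 0.4012, -0.0671]), array([ 0.381 , -0.0837]), array([ 0.3709, -0.0921])]
scene [214.5 169.7] 332 [array([ 0.5847, -0.1909]), array([ 0.5944, -0.1753]), array([ 0.5815, -0.1961]), array([ 0.5751, -0.2065])]
scene [265.7 213.8] 352 [array([ 0.5996, -0.0325]), array([ 0.6088, -0.0213]), array([ 0.5965, -0.0363]), array([ 0.5903, -0.0437])]
scene [401.4 212.6] 383 [array([0.4367, 0.1568]), array([0.4504, 0.1628]), array([0.4321, 0.1548]), array([0.423 , 0.1509])]
scene [290.1 234.7] 364 [array([0.6056, 0.0338]), array([0.6147, 0.0432]), array([0.6026, 0.0307]), array([0.5965, 0.0244])]
```

View pics/c.png

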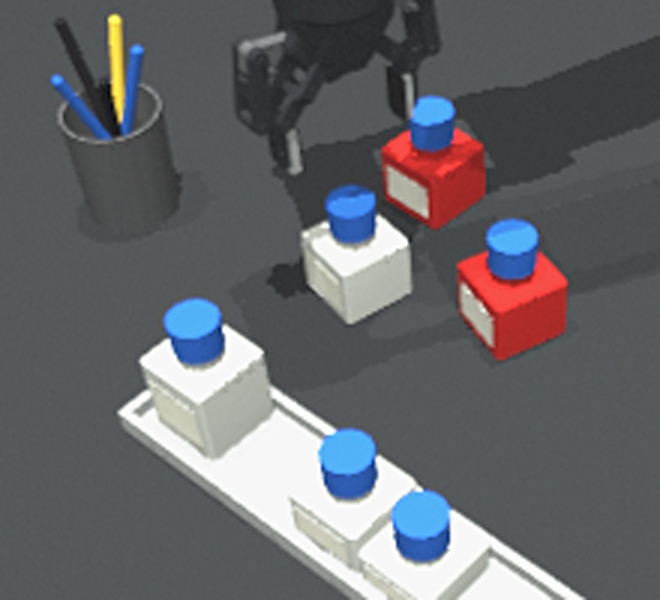

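The gap is open, with the tall bottle upright at crop (195,335) and the mid cap at (348,465). The gripper stands over the spare's cap at (351,212), clear of both red bottles. I'll go down and grip.

>>> play_rows --series '[{"translation": [0,0,0.02],"spin": 0},{"translation": [0,0,0.02],"spin": 0},{"translation": [0,0,0.018],"spin": 0},{"translation": [0,0,0.01],"spin": 0},{"translation": [0,0,0],"spin": 0}]'

```text
time: 9.7
tool_pos: [0.4308, -0.1914, 0.058]
tcp_rot: [-2.425, -1.996, 0.001]
wrist_force: [0.4, 0.1, 0.0]
width: 1.002
```

>>> play_rows --series '[{"translation": [0,0,0],"spin": 0},{"translation": [0,0,0],"spin": 0}]'

```text
time: 9.9
tool_pos: [0.4323, -0.1922, 0.0596]
tcp_rot: [2.424, 1.995, 0.002]
wrist_force: [0.2, -0.2, 0.7]
width: 1.003
```

>>> play_rows --series '[{"translation": [0,0,0],"spin": 0},{"translation": [0,0,0],"spin": 0},{"translation": [0,0,0],"spin": 0},{"translation": [0,0,0],"spin": 0},{"translation": [0,0,0],"spin": 0}]' --jaw -1 --force 50

```text
time: 10.4
tool_pos: [0.4316, -0.1918, 0.0587]
tcp_rot: [2.425, 1.996, 0.001]
wrist_force: [-0.2, 0.3, 2.6]
width: 0.403
```

>>> play_rows --series '[{"translation": [0,0,0],"spin": 0},{"translation": [0,0,0],"spin": 0},{"translation": [0,0,0],"spin": 0}]'

```text
time: 10.7
tool_pos: [0.4316, -0.1918, 0.0587]
tcp_rot: [2.425, 1.996, 0.001]
wrist_force: [-0.1, -0.4, 4.1]
width: 0.406
```

```bash
python3 s.py
```

```text
10.7 [ 0.4316 -0.1918  0.0587] F [-0.1 -0.4  4.1] w 0.406 q [-0.47  0.06  2.19  0.    0.89 -0.28]
[[0.192, 0.981, 0.001], [0.981, -0.192, -0.0], [-0.0, 0.001, -1.0]] yaw of y deg -11.07
```

>>> play_rows --series '[{"translation": [0,0,-0.015],"spin": 0},{"translation": [0,0,-0.03],"spin": 0},{"translation": [0,0,-0.03],"spin": 0},{"translation": [0,0,-0.03],"spin": 0},{"translation": [0,0,-0.025],"spin": 0}]'

```text
time: 11.2
tool_pos: [0.4305, -0.1913, 0.1888]
tcp_rot: [-2.425, -1.996, 0.001]
wrist_force: [-0.2, -0.1, -0.8]
width: 0.406
```

>>> play_rows --series '[{"translation": [0,0,0],"spin": -0.7},{"translation": [0,0,0],"spin": -0.8},{"translation": [0,0,0],"spin": -0.7},{"translation": [0,0,0],"spin": 0}]'

```text
time: 11.6
tool_pos: [0.4302, -0.1912, 0.1871]
tcp_rot: [-2.221, -2.219, 0.001]
wrist_force: [0.5, 0.6, -1.8]
width: 0.413
```

>>> play_rows --series '[{"translation": [0.017,0.033,0],"spin": 0},{"translation": [0.017,0.033,0],"spin": 0},{"translation": [0.017,0.033,0],"spin": 0},{"translation": [0.0176,0.033,0],"spin": 0},{"translation": [0.0176,0.033,0],"spin": 0}]'

```text
time: 12.1
tool_pos: [0.5967, -0.1047, 0.1871]
tcp_rot: [-2.224, -2.217, 0.002]
wrist_force: [0.4, -0.9, -1.0]
width: 0.41
```

>>> play_rows --series '[{"translation": [0,0,0],"spin": 0},{"translation": [0,0,0],"spin": 0},{"translation": [0,0,0],"spin": 0},{"translation": [0,0,0],"spin": 0}]'

```text
time: 12.5
tool_pos: [0.595, -0.1061, 0.1879]
tcp_rot: [-2.224, -2.218, 0.001]
wrist_force: [-0.5, 0.4, -1.4]
width: 0.405
```

```bash
python3 s.py; python3 - <<'E'
from h import *
a=bot.read_camera("scene")[70:270,150:350]; b=bot.read_camera("top")[50:250,280:480]
cv2.imwrite("pics/d.png",cv2.resize(np.hstack([a,b]),None,fx=2,fy=2,interpolation=2))
E
```

```text
12.5 [ 0.595  -0.1061  0.1879] F [-0.5  0.4 -1.4] w 0.405 q [-0.22  0.16  1.81 -0.    1.17 -0.21]
[[0.003, 1.0, -0.001], [1.0, -0.003, 0.0], [0.0, -0.001, -1.0]] yaw of y deg -0.15
```

View pics/d.png

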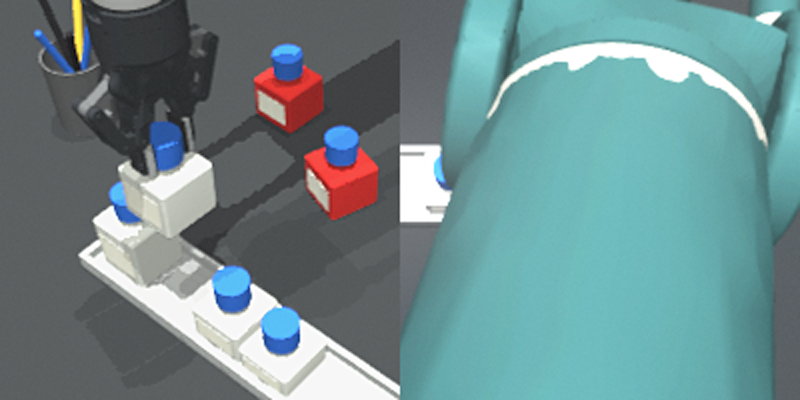

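The spare hangs upright and in line with the tray, just above the gap (left panel, cap at 168,145). The arm blocks the top view. I'll lower it in stages.

>>> play_rows --series '[{"translation": [0,0.001,0.02],"spin": 0},{"translation": [0,0,0.02],"spin": 0},{"translation": [0,0,0.01],"spin": 0},{"translation": [0,0,0],"spin": 0},{"translation": [0,0,0],"spin": 0}]'

```text
time: 13.1
tool_pos: [0.5973, -0.1059, 0.1387]
tcp_rot: [2.223, 2.219, 0.0]
wrist_force: [0.6, 0.1, -1.2]
width: 0.408
```

```bash
python3 s.py; python3 - <<'E'
from h import *
a=bot.read_camera("scene")[110:260,170:330]
cv2.imwrite("pics/e.png",cv2.resize(a,None,fx=4,fy=4,interpolation=2))
E
```

```text
13.1 [ 0.5973 -0.1059  0.1387] F [ 0.6  0.1 -1.2] w 0.408 q [-0.22  0.21  1.85 -0.    1.08 -0.21]
[[0.002, 1.0, 0.0], [1.0, -0.002, -0.0], [-0.0, 0.0, -1.0]] yaw of y deg -0.1
```

View pics/e.png

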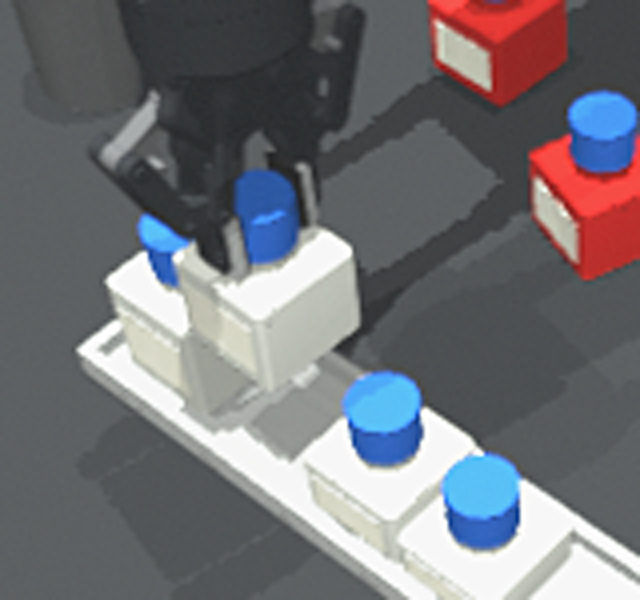

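The spare's body is parallel to the row and sits over the gap, between the tall cap (165,245) and the mid cap (383,415). I'll continue down while watching the force.

>>> play_rows --series '[{"translation": [0,0,0.012],"spin": 0},{"translation": [0,0,0.012],"spin": 0},{"translation": [0,0,0.01],"spin": 0},{"translation": [0,0,0.008],"spin": 0},{"translation": [0,0,0],"spin": 0}]'

```text
time: 13.65
tool_pos: [0.5956, -0.1052, 0.0939]
tcp_rot: [-2.22, -2.218, 0.003]
wrist_force: [0.6, 0.4, -2.1]
width: 0.407
```

>>> play_rows --series '[{"translation": [0,0,0.01],"spin": 0},{"translation": [0,0,0.01],"spin": 0},{"translation": [0,0,0.006],"spin": 0},{"translation": [0,0,0],"spin": 0},{"translation": [0,0,0],"spin": 0}]'

```text
time: 14.15
tool_pos: [0.5972, -0.1056, 0.07]
tcp_rot: [-2.223, -2.22, 0.0]
wrist_force: [-0.5, -0.5, -2.1]
width: 0.405
```

```bash
python3 s.py
```

```text
14.15 [ 0.5972 -0.1056  0.07  ] F [-0.5 -0.5 -2.1] w 0.405 q [-0.22  0.28  1.9  -0.    0.96 -0.21]
[[0.001, 1.0, -0.0], [1.0, -0.001, 0.0], [0.0, -0.0, -1.0]] yaw of y deg -0.07
```

>>> play_rows --series '[{"translation": [0,0,0.003],"spin": 0},{"translation": [0,0,0.002],"spin": 0},{"translation": [0,0,0],"spin": 0},{"translation": [0,0,0],"spin": 0}]'

```text
time: 14.55
tool_pos: [0.5973, -0.1056, 0.0653]
tcp_rot: [2.223, 2.22, 0.0]
wrist_force: [0.3, 0.1, -1.5]
width: 0.406
```

>>> play_rows --series '[{"translation": [0,0,0.001],"spin": 0},{"translation": [0,0,0],"spin": 0},{"translation": [0,0,0],"spin": 0}]'

```text
time: 14.85
tool_pos: [0.5976, -0.1057, 0.0648]
tcp_rot: [2.222, 2.22, 0.001]
wrist_force: [0.5, 0.4, 1.2]
width: 0.406
```

That's contact with the tray floor. I'll release and retreat.

>>> play_rows --series '[{"translation": [0,0,0],"spin": 0},{"translation": [0,0,0],"spin": 0},{"translation": [0,0,0],"spin": 0},{"translation": [0,0,0],"spin": 0},{"translation": [0,0,0],"spin": 0}]' --jaw 1

```text
time: 15.35
tool_pos: [0.5973, -0.1056, 0.0643]
tcp_rot: [2.223, 2.22, 0.0]
wrist_force: [0.8, -0.8, 0.1]
width: 0.998
```

>>> play_rows --series '[{"translation": [0,0,-0.02],"spin": 0},{"translation": [0,0,-0.03],"spin": 0},{"translation": [0,0,-0.04],"spin": 0},{"translation": [0,0,-0.04],"spin": 0},{"translation": [0,0,-0.03],"spin": 0}]'

```text
time: 15.85
tool_pos: [0.598, -0.1058, 0.2273]
tcp_rot: [2.221, 2.218, 0.002]
wrist_force: [0.2, -0.3, 0.4]
width: 0.996
```

>>> play_rows --series '[{"translation": [0.04,-0.02,0],"spin": 0},{"translation": [0.04,-0.02,0],"spin": 0},{"translation": [0.04,-0.02,0],"spin": 0},{"translation": [0.04,-0.02,0],"spin": 0},{"translation": [0.04,-0.02,0],"spin": 0}]'

```text
time: 16.35
tool_pos: [0.4965, 0.0958, 0.2244]
tcp_rot: [2.223, 2.219, 0.001]
wrist_force: [0.8, 0.8, -0.4]
width: 1.001
```

>>> play_rows --series '[{"translation": [0.04,-0.02,0],"spin": 0},{"translation": [0.04,-0.02,0],"spin": 0},{"translation": [0.04,-0.02,0],"spin": 0},{"translation": [0,0,0],"spin": 0},{"translation": [0,0,0],"spin": 0}]'

```text
time: 16.85
tool_pos: [0.4372, 0.2154, 0.2244]
tcp_rot: [2.219, 2.223, 0.0]
wrist_force: [-0.4, -0.6, -0.5]
width: 1.003
```

```bash
python3 s.py; python3 - <<'E'
from m import *
P=[]
for n in("scene","top"):
    im,c=caps(n); P.append(im)
    if n=="scene":
      for x in c: print(n,x[0],x[1],[ray(n,*x[0],z)[:2].round(4) for z in(.081,.093,.069,.057)])
a=P[0][100:300,150:350]; b=P[1][50:250,230:430]
cv2.imwrite("pics/f.png",cv2.resize(np.hstack([a,b]),None,fx=2,fy=2,interpolation=2))
E
```

```text
16.85 [0.4372 0.2154 0.2244] F [-0.4 -0.6 -0.5] w 1.003 q [ 0.41 -0.09  2.   -0.    1.23  0.41]
[[-0.002, 1.0, 0.0], [1.0, 0.002, -0.0], [-0.0, 0.0, -1.0]] yaw of y deg 0.11
scene [66.1 18.5] 180 [array([ 0.4574, -0.9777]), array([ 0.4663, -0.9526]), array([ 0.4486, -1.0028]), array([ 0.4397, -1.0279])]
scene [193.4  89.3] 99 [array([ 0.4421, -0.426 ]), array([ 0.4512, -0.4112]), array([ 0.433 , -0.4409]), array([ 0.4238, -0.4557])]
scene [176.4  95.6] 95 [array([ 0.4837, -0.4378]), array([ 0.492 , -0.4228]), array([ 0.4753, -0.4529]), array([ 0.4669, -0.468 ])]
scene [293.3 100.3] 232 [array([ 0.3216, -0.2141]), array([ 0.333 , -0.2032]), array([ 0.3102, -0.2251]), array([ 0.2988, -0.236 ])]
scene [320.1 142.2] 283 [array([ 0.3912, -0.0756]), array([ 0.4013, -0.0672]), array([ 0.3811, -0.0839]), array([ 0.3711, -0.0923])]
scene [214.5 169.7] 332 [array([ 0.588 , -0.1857]), array([ 0.5944, -0.1753]), array([ 0.5815, -0.1961]), array([ 0.5751, -0.2065])]
scene [238.5 191.7] 337 [array([ 0.5975, -0.1063]), array([ 0.6038, -0.0973]), array([ 0.5912, -0.1152]), array([ 0.585 , -0.1241])]
scene [401.3 212.4] 386 [array([0.441 , 0.1584]), array([0.4502, 0.1624]), array([0.4318, 0.1544]), array([0.4227, 0.1504])]
scene [265.7 213.9] 353 [array([ 0.6028, -0.0286]), array([ 0.609 , -0.0211]), array([ 0.5967, -0.0361]), array([ 0.5905, -0.0436])]
scene [290.2 234.7] 362 [array([0.6085, 0.0371]), array([0.6146, 0.0433]), array([0.6025, 0.0308]), array([0.5964, 0.0246])]
```

View pics/f.png

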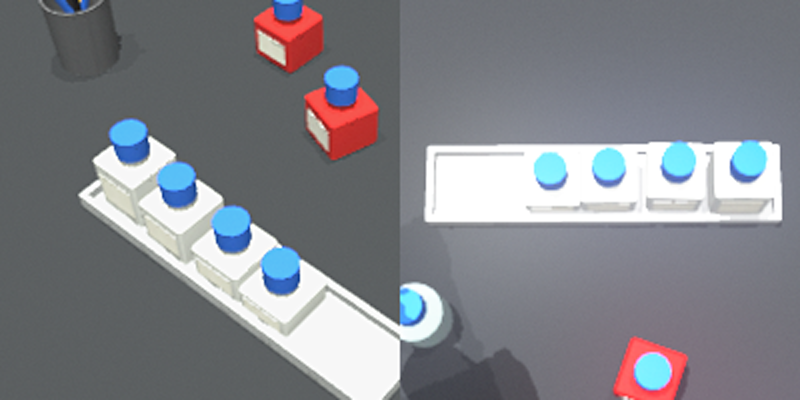

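All four stand upright in the tray in order of height, small to tall at top-view panel (550,170), (608,167), (679,161) and (749,160). The arm is clear of them.

```bash
python3 -c "
from workcell import bot
print(bot.finish_job())"
```

```text
the job is handed in; nothing more can be done
None
```

The spare now stands upright between the tall and the middle bottle, so all four are in the tray in order of height. I handed the job in at about 17 s of the 48 s; no verdict came back. I slid the tall bottle about 78 mm along the tray by its cap. Then I gripped the spare by its cap, turned it 11° to line up with the tray, and lowered it until it touched the floor.

- **Distances:** My last camera check gave these against the limits:

| Pair | Measured | Limit |
|---|---|---|
| tall to mid | about 139 mm | over 114 mm |
| spare to tall | about 69 mm | under 165 mm |
| spare to mid | about 70 mm | under 165 mm |
| small to spare | about 131 mm | over 110 mm |
| small to tall | about 200 mm | over 168 mm |

- **Upright and clear:** All four looked upright in the last pictures, and the arm was away from them with about zero wrist force.
- **Small disagreement:** The camera put the tall bottle about 2 to 3 mm from where I released it, which the space around it easily covers. No check failed.

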